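# Clear the shoehorn off the shoe-care chest and shut its lid gently

## Task

The shoehorn has been left lying across the open shoe-care chest. Without dropping it, lay it flat in the middle of the long wooden tray; then lower the chest's lid gently until it is fully shut, never letting it fall or slam. Leave everything else on the bench and in the chest where it is.

Things in the scene. Friction and masses are not known exactly. Their poses are not given: they have to be found in the camera images.
- chest: Shoe-care chest: open-topped blue painted steel box, fixed to the bench, 180 (its x) x 220 (its y) x 80 mm high, walls and floor 5 mm. Origin: centre of its underside; z up; its front (brass plate) faces its -x, the lid's hinge is on its far (+x) rim. A brush and a tin of polish lie in it, below the rim.
- lid (a joint): Lid hinge angle, rad: 0 = fully shut, flat on the rim's rubber stops; grows as it opens; 1.57 = upright, end stop 1.73. It starts standing open and stays there by itself; swung forward past about 1.3 it falls shut unless held. Lid about 0.3 kg. The hinge axis is the chest's y through lid_hinge.
- lid_hinge (a point): Point on the lid's hinge axis, at mid-width, on the far rim of the chest: 90 mm behind the chest's centre, 85 mm above its underside.
- lid_handle (a point): Middle of the lid's handle: round black bar, 12 mm diameter, parallel to the hinge, 225 mm from it, in the lid's plane; 78 mm of bar free between two 12 mm legs joining it to the lid's front edge 45 mm away. The lid is a blue plate 180 x 220 x 8 mm with a steel panel. Shut, the bar lies 45 mm in front of the chest, 85 mm above the bench, the space round it free.
- shoehorn: Green plastic shoehorn, 300 mm long along its x, about 90 g, at first lying flat across the chest's left and right rims. Origin: middle of its length, on its underside, near its centre of mass; z up. x = -150 to +30 mm: straight bar 22 mm wide, 20 mm high; +30 to +150 mm: flat blade 42 mm wide, 5 mm thick, side lips to 10 mm.
- shoehorn_mid (a point): Point of the shoehorn 10 mm above its origin: the middle of the bar handle's section, where to grip across the 22 mm width.
- tray: Long light-wood tray, fixed, open on top, 340 (its x) x 110 (its y) x 20 mm high, walls and floor 5 mm; the shoehorn fits lengthwise. Origin: centre of its underside; z up. It stands to the left or to the right of the chest.
- lunchbox: Blue lunch box with a paler blue lid and white clips, 186 x 131 x 62 mm, on the side of the chest where the tray is not; leave alone. Origin: centre of underside.
- cat: White ceramic cat figurine, 111 mm high, base 56 mm across, beside a rear corner of the chest; leave alone. Origin: centre of underside, z up.
- bottle: Steel drinking bottle, 56 mm in diameter, 190 mm high, beside the other rear corner of the chest; leave alone. Origin: centre of underside.
- glasses_case: Black glasses case, 45 x 100 x 34 mm, in front of the chest to one side of where the handle comes down; leave alone. Origin: centre of underside.
- dish: Small blue ceramic dish, 72 mm in diameter, 26 mm high, in front of the chest on the other side; leave alone. Origin: centre of underside.
- brush: Shoe brush inside the chest, 45 x 120 x 38 mm; leave alone. Origin: centre of underside.
- polish: Red tin of polish inside the chest, 60 mm in diameter, 24 mm high; leave alone. Origin: centre of underside.

How it is judged:
On the way, in this order (a step that is already met when the one before it is completed fails the run):
1. the shoehorn lies flat in the tray, let go (x of shoehorn_mid in the frame of tray between -0.04 and 0.04 m and y of shoehorn_mid in the frame of tray between -0.04 and 0.04 m and z of shoehorn_mid in the frame of tray below 0.02 m and angle between the z axis of shoehorn and the z axis of tray, either way round below 0.1 rad and contact force between the fingers and shoehorn below 0.3 N and linear speed of shoehorn below 0.05 m/s), for 0.2 s.
2. the lid is fully shut (value of joint lid below 0.03 rad), for 0.2 s.
At the end, for the whole second after the job is handed in: The shoehorn lies flat (within 0.1 rad) on the floor of the tray, its middle within 40 mm of the tray's centre each way, let go and at rest; the lid is shut to within 0.03 rad; the cat stands upright (within 0.1 rad) (x of shoehorn_mid in the frame of tray between -0.04 and 0.04 m and y of shoehorn_mid in the frame of tray between -0.04 and 0.04 m and z of shoehorn_mid in the frame of tray below 0.02 m and angle between the z axis of shoehorn and the z axis of tray, either way round below 0.1 rad and contact force between the fingers and shoehorn below 0.3 N and value of joint lid below 0.03 rad and linear speed of shoehorn below 0.02 m/s and angle between cat's own z axis and vertical below 0.1 rad); the robot touches nothing.
It fails at once if the lid slams: it comes down on its stops faster than 1.5 rad/s (judged below 0.12 rad) (value of joint lid below 0.12 rad and velocity of joint lid below -1.5 rad/s).
It fails at once if the shoehorn is dropped or thrown: it moves faster than 0.6 m/s with no finger on it (linear speed of shoehorn above 0.6 m/s and contact force between the fingers and shoehorn below 0.05 N).
It fails at once if another thing on the bench or in the chest is moved by more than 30 mm (distance of any of lunchbox, cat, bottle, glasses_case, dish, brush, polish from where it was at the start of the episode above 0.03 m).
It fails at once if the cat figurine is tipped by more than 0.3 rad (angle between cat's own z axis and vertical above 0.3 rad).
It also fails if it takes over 64 s, if anything falls off the work surface, if the arm or the gripper's body presses on something with over 40 N, if the wrist force passes 120 N, or if a joint passes its speed limit or range.

## Robot

A 7-joint arm with a two-finger parallel gripper is mounted at the origin on the work surface. World frame = base frame: x ahead of the robot, y to its left, z up, the work surface at z = 0. Lengths are in m, angles in rad, forces in N, time in s.
With the tool pointing down it reaches from about 0.425 to 0.875 m from the base axis. Payload 4.7 kg.
Tool frame: the origin (TCP) lies between the finger pads; the fingertips stand 11 mm ahead of it and the grasp point (between the pads) lies 8 mm behind it; z points along the fingers, y is the line along which they close (so a half turn about z gives the same grasp; the last joint's range is limited). The gripper opens to 87 mm and grips with 3 to 60 N. Pads are 19 mm wide; open, the fingers measure 117 mm over their backs; the gripper's body (75 mm by 190 mm) begins 51 mm behind the grasp point.
Start: joints at [1.225, 0.321, -0.07, 1.45, 0.023, 1.371, -0.057], TCP at [0.229, -0.608, 0.234] pointing down, gripper open.
Joint ranges: [-2.86, 2.86], [-0.3, 2.09], [-1.38, 1.24], [0.06, 2.45], [-1.56, 4.7], [0.09, 2.05], [-2.69, 2.69]. Speed limits (rad/s): [2.57, 2.57, 3.14, 3.14, 3.14, 3.14, 3.14].

## Interface

Orientations are given as a rotation vector (axis times angle).
In Python, from bench import ctrl gives the robot as it stands. The module is installed in compiled form; this text tells all that it offers.
- The arm moves only by the shell command python3 -m inch 'ROWS' [FORCE]. ROWS is JSON, a list of rows, each an object with "slide": the shift along the tool's x, y, z scaled (see below), a list of three; "angular": the turn, a rotation vector about the tool's x, y, z scaled (see below), a list of three; "claw": the opening, from -1 (shut) to 1 (fully open). In form: [{"slide": [tx, ty, tz], "angular": [rx, ry, rz], "claw": claw}, ...]. A call has 1 to 10 rows; each row is the pose to reach, as a shift and turn from the pose commanded when the call began, along the tool's axes at that moment; what a row does not reach only later rows make up. The controller multiplies each number of a shift by 0.25 m and each number of a turn by 30 degrees. A row lasts 1/10 s, in which the tool goes at most 50 mm and 8.59 degrees, less where a joint would pass 70% of its speed; a pose out of reach is approached as far as the arm can. A call with a number of a shift or a turn outside -1 to 1 is refused whole. A call with a gripper value outside its range is refused whole. The fingers move at their own pace and stop on an object; FORCE is the grip in N (left out, the last holds). Time passes only in rows, so rows that repeat a pose let the fingers close. It gives the time, the measured TCP pose, the force, the opening and the grip force at its end, in the units of the state.
- ctrl.get_state(): the state, without advancing time (a new reading comes with each control period).
- ctrl.get_image(name): name is "side" or "top"; returns a dict with "color" (384x512x3 uint8, red, green, blue), "depth" (384x512 float32, m along the optical axis (not along the pixel's ray), 0 where there is no reading), "camera_matrix" (3x3 intrinsics, pixels), "dist_coeffs" ([k1, k2, p1, p2, k3] as OpenCV has them; the pictures are not rectified), "extrinsics" (4x4, takes a point from camera to world coordinates). Camera axes: x right, y up, looking along -z (the intrinsics and any distortion apply to the point x, -y, -z); pixel columns grow to the right and rows downward; lengths in m; the calibration is good to about 2 mm. A picture is of the moment at which its call begins.
- ctrl.close_job(): hands the job in; it is judged then, once.
Trained networks look in the newest picture that a camera, given by its name, has taken for a name from the list of things; names that differ only in an ending like _2 or _b are one class to them, and where a whole thing is asked for, a point or a joint stands for the part that bears it (a point fixed in the world has none). Each returns a list of dicts, best first, with "confidence" (0 to 1); they miss things now and then, are a little off and sometimes report something else, mostly with a low value. They report only what shows in the picture. A call takes as long as a camera call.
- ctrl.find_in(query, camera): "bbox" ([centre column, centre row, width, height] in pixels, round what is visible of it).
- ctrl.outline_of(query, camera): "mask" (384x512 bool, what is visible of it) and "bbox" ([centre column, centre row, width, height] in pixels, round what is visible of it).
The state is a dict: "time": time; "joint_positions": joint angles; "qd": joint speeds; "joint_torque": joint torques, N m; "position": TCP position; "tool_rot": TCP orientation; "ft_force": force on the tool from outside, world axes, zero at the start; "torque": the same for the moment, N m; "grip_width": opening from 0.0 (shut) to 1.0 (fully open); "grip_force": force on a finger pad.
Only numpy, scipy, OpenCV 4.12 (cv2) and the standard library are available. Lean on these libraries where they do the work, as an engineer would, in place of code of your own. Each camera call takes 0.05 s, during which the arm holds its last target. There are 200 camera calls.

## Working session

There is one attempt and no reset: what is moved stays moved. The work goes in short steps, Python scripts to look and compute and a shell command to move; the robot and the scene stay as the last step left them, time stands still between calls to the robot, and variables do not carry over. Pictures are saved under pics/ and viewed, at most 10 in all, crops included, and the job is handed in when it is done.

```bash
mkdir -p pics
cat > h.py <<'E'
import numpy as np, cv2
from bench import ctrl
def cloud(im):
    d=im["depth"]; K=np.array(im["camera_matrix"]); D=np.array(im["dist_coeffs"]); T=np.array(im["extrinsics"])
    H,W=d.shape; v,u=np.mgrid[:H,:W]
    n=cv2.undistortPoints(np.stack([u,v],-1).reshape(-1,1,2).astype(np.float64),K,D).reshape(H,W,2)
    P=np.stack([n[...,0]*d,-n[...,1]*d,-d],-1)
    return P@T[:3,:3].T+T[:3,3]
E
python3 - <<'E'
from h import *
st=ctrl.get_state(); print({k:np.round(v,3) for k,v in st.items()})
for c in ["top","side"]:
    im=ctrl.get_image(c); cv2.imwrite(f"pics/{c}0.png",im["color"][...,::-1]); P=cloud(im); ok=im["depth"]>0
    print(c,np.round(im["extrinsics"],2).tolist())
    for q in ["chest","lid","lid_handle","shoehorn","tray","lunchbox","cat","bottle","glasses_case","dish"]:
        r=ctrl.outline_of(q,c)
        if not r: print(q,None); continue
        m=r[0]["mask"]&ok; p=P[m]
        rect=cv2.minAreaRect(p[:,:2].astype(np.float32)) if len(p)>3 else None
        print(q,round(r[0]["confidence"],2),np.round(r[0]["bbox"]),len(p),"med",np.round(np.median(p,0),3),"lo",np.round(np.percentile(p,2,0),3),"hi",np.round(np.percentile(p,98,0),3),"rect",np.round(np.hstack(rect),3))
E
```

```text
{'time': np.float64(0.0), 'joint_positions': array([ 1.225,  0.322, -0.07 ,  1.452,  0.023,  1.371, -0.057]), 'qd': array([-0.001, -0.001, -0.   ,  0.   ,  0.002, -0.002, -0.   ]), 'joint_torque': array([ 0.0000e+00, -4.9129e+01, -4.0400e-01, -3.1253e+01, -6.4000e-02,
        4.4000e-02,  0.0000e+00]), 'position': array([ 0.229, -0.608,  0.232]), 'tool_rot': array([-3.089e+00, -5.620e-01,  1.000e-03]), 'ft_force': array([-0.705,  0.357,  0.387]), 'torque': array([-0.019,  0.041, -0.024]), 'grip_force': np.float64(0.0), 'grip_width': np.float64(1.004)}
top [[0.02, 0.99, -0.13, 0.39], [-1.0, 0.01, -0.01, -0.01], [-0.0, 0.13, 0.99, 1.33], [0.0, 0.0, 0.0, 1.0]]
chest 0.81 [252. 160.  92. 109.] 6203 med [ 0.662 -0.007  0.079] lo [ 0.491 -0.12   0.001] hi [0.707 0.1   0.308] rect [ 0.638 -0.009  0.305  0.238  7.304]
lid 0.84 [252. 126.  93.  44.] 2747 med [0.686 0.001 0.199] lo [ 0.66  -0.102  0.087] hi [0.713 0.104 0.31 ] rect [0.738 0.009 0.143 0.219 8.545]
lid_handle 0.79 [249. 125.  95.  43.] 2742 med [0.686 0.001 0.201] lo [ 0.66  -0.103  0.09 ] hi [0.711 0.105 0.31 ] rect [ 7.300e-01
[... 2175 characters left out ...]
[ 0.5   -0.349  0.121  0.222 83.492]
cat 0.73 [319. 252.  24.  39.] 713 med [ 0.695 -0.161  0.053] lo [ 0.676 -0.173  0.001] hi [ 0.724 -0.118  0.106] rect [ 0.716 -0.124  0.11   0.062 53.632]
bottle 0.59 [276. 148.  16.  44.] 649 med [0.641 0.136 0.124] lo [0.62  0.122 0.055] hi [0.665 0.159 0.192] rect [6.6100e-01 2.3800e-01 2.3800e-01 5.0000e-02 7.8801e+01]
glasses_case 0.66 [185. 202.  26.  31.] 567 med [0.394 0.051 0.033] lo [0.367 0.014 0.003] hi [0.418 0.108 0.037] rect [ 0.393  0.067  0.049  0.11  10.009]
dish 0.83 [204. 271.  32.  27.] 693 med [ 0.43  -0.14   0.015] lo [ 0.398 -0.178  0.001] hi [ 0.462 -0.113  0.029] rect [ 4.2900e-01 -1.3900e-01  8.6000e-02  7.3000e-02  8.3252e+01]
```

```bash
python3 -c "
import cv2,numpy as np
a=cv2.imread('pics/top0.png')[80:290,70:370];b=cv2.imread('pics/side0.png')[90:300,130:370]
a=cv2.resize(a,None,fx=1.42,fy=1.42*1,interpolation=3);b=cv2.resize(b,(int(240*1.42),a.shape[0]),interpolation=3)
cv2.imwrite('pics/both0.png',np.hstack([a,b]))"
python3 - <<'E'
from h import *
im=ctrl.get_image("top");P=cloud(im);ok=im["depth"]>0
m=ctrl.outline_of("shoehorn","top")[0]["mask"]&ok
p=P[m]; p=p[(p[:,2]>.075)&(p[:,2]<.115)]
r=cv2.minAreaRect(p[:,:2].astype(np.float32));print("rect",r)
c=p[:,:2].mean(0);d=np.linalg.svd(p[:,:2]-c,full_matrices=False)[2][0]; d*=np.sign(d[1])
s=(p[:,:2]-np.array(r[0]))@d;t=(p[:,:2]-np.array(r[0]))@np.array([-d[1],d[0]])
print("axis",d,np.degrees(np.arctan2(d[1],d[0])))
for lo in np.arange(-.16,.16,.02):
    k=(s>=lo)&(s<lo+.02)
    if k.sum(): print(round(lo,2),k.sum(),np.round([np.median(p[k,2]),t[k].min(),t[k].max(),np.median(t[k])],3))
# chest rim: points z 0.075-.09
k=ok&(P[...,2]>.074)&(P[...,2]<.086)&(P[...,0]>.45)&(P[...,0]<.8)&(abs(P[...,1])<.2)&~m
print("rim",cv2.minAreaRect(P[k][:,:2].astype(np.float32)))
for c in ["top","side"]:
    im=ctrl.get_image(c);P=cloud(im);ok=im["depth"]>0
    k=ok&(P[...,2]>.1)&(P[...,2]<.36)&(P[...,0]>.6)&(P[...,0]<.8)&(P[...,1]>-.115)&(P[...,1]<.11)
    q=P[k]
    for z in np.arange(.1,.36,.02):
        b=q[(q[:,2]>=z)&(q[:,2]<z+.02)]
        if len(b): print(c,round(z,2),len(b),np.round([*np.median(b,0),b[:,1].min(),b[:,1].max(),b[:,0].min(),b[:,0].max()],3))
    k=ok&(P[...,2]>.012)&(P[...,2]<.026)&(P[...,1]>.3)&(P[...,1]<.46)&(P[...,0]>.28)&(P[...,0]<.67)
    print("tray",cv2.minAreaRect(P[k][:,:2].astype(np.float32)))
E
```

```text
rect ((0.533510684967041, -0.029272496700286865), (0.04373058304190636, 0.2989911139011383), 20.23411750793457)
axis [-0.34279803  0.93940913] 110.04743719403686
-0.16 24 [ 0.1   -0.008  0.01   0.001]
-0.14 57 [ 0.1   -0.01   0.011  0.001]
-0.12 59 [ 0.1   -0.011  0.011  0.   ]
-0.1 62 [ 0.1   -0.01   0.011  0.001]
-0.08 64 [ 0.099 -0.01   0.012  0.001]
-0.06 61 [ 0.1   -0.011  0.011  0.001]
-0.04 63 [ 0.099 -0.01   0.011  0.002]
-0.02 61 [ 0.1   -0.01   0.012  0.001]
-0.0 60 [ 0.1   -0.009  0.012  0.002]
0.02 83 [ 0.087 -0.017  0.021  0.002]
0.04 110 [ 0.086 -0.018  0.022  0.001]
0.06 113 [ 0.086 -0.019  0.022  0.001]
0.08 111 [ 0.086 -0.019  0.021  0.001]
0.1 113 [ 0.086 -0.021  0.022  0.001]
0.12 112 [ 0.085 -0.019  0.022  0.001]
0.14 54 [ 0.086 -0.019  0.022  0.   ]
rim ((0.5840906500816345, -0.019197136163711548), (0.2052437961101532, 0.33414945006370544), 13.423562049865723)
top 0.1 223 [ 0.672  0.001  0.11  -0.107  0.107  0.655  0.689]
top 0.12 226 [ 0.675 -0.001  0.13  -0.109  0.108  0.658  0.693]
top 0.14 244 [ 0.678  0.003  0.15  -0.109  0.108  0.66   0.697]
top 0.16 246 [ 
[... 729 characters left out ...]
697]
side 0.14 359 [ 0.679 -0.016  0.15  -0.108  0.108  0.66   0.7  ]
side 0.16 363 [ 0.683 -0.019  0.171 -0.109  0.108  0.663  0.705]
side 0.18 389 [ 0.685 -0.016  0.19  -0.108  0.109  0.666  0.705]
side 0.2 402 [ 0.688 -0.018  0.21  -0.108  0.11   0.669  0.709]
side 0.22 432 [ 0.691 -0.017  0.23  -0.108  0.109  0.672  0.713]
side 0.24 544 [ 0.695 -0.014  0.252 -0.107  0.11   0.675  0.715]
side 0.26 176 [ 0.697 -0.017  0.262 -0.106  0.109  0.679  0.712]
side 0.28 89 [ 0.702 -0.041  0.29  -0.047  0.053  0.687  0.714]
side 0.3 222 [ 0.702 -0.004  0.309 -0.048  0.053  0.69   0.714]
tray ((0.47494232654571533, 0.37970465421676636), (0.3399696946144104, 0.11723469197750092), 0.30791524052619934)
```

View pics/both0.png

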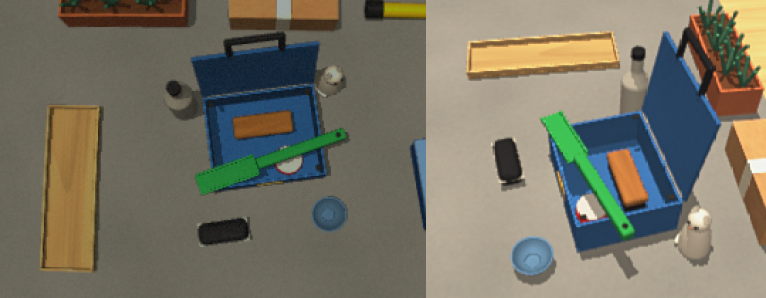

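The pictures show the tray on the left (top crop cols 42–100) and the shoehorn lying diagonally over the chest's front, with its blade to the left. The lid stands open at the back with its handle on top, and a bottle and a cat sit beside the rear corners. Next I'll fit the lid plane and handle and plan the approach.

```bash
cat >> h.py <<'E'
from scipy.spatial.transform import Rotation as Ro
def plan(p,yaw):
    """slide/angular units from current pose to tool-down pose with tool y at yaw (deg)"""
    s=ctrl.get_state(); R=Ro.from_rotvec(s["tool_rot"]); y=np.radians(yaw)
    ty=np.array([np.cos(y),np.sin(y),0]); tz=np.array([0,0,-1.]); T=np.stack([np.cross(ty,tz),ty,tz],1)
    a=R.inv().apply(np.array(p)-s["position"])/.25; w=np.degrees((R.inv()*Ro.from_matrix(T)).as_rotvec())/30
    print("slide",np.round(a,3),"ang",np.round(w,3),"t",round(float(s["time"]),2),"pos",np.round(s["position"],4))
E
python3 - <<'E'
from h import *
Q=[];B=[]
for c in ["top","side"]:
    im=ctrl.get_image(c);P=cloud(im);ok=im["depth"]>0
    k=ok&(P[...,2]>.11)&(P[...,2]<.25)&(P[...,0]>.64)&(P[...,0]<.73)&(abs(P[...,1])<.1)
    q=P[k];m=q.mean(0);n=np.linalg.svd(q-m,full_matrices=False)[2][2];n*=-np.sign(n[0])
    k=ok&(P[...,2]>.296)&(P[...,2]<.33)&(P[...,0]>.66)&(P[...,0]<.75)&(abs(P[...,1])<.08)
    b=P[k]; mb=b.mean(0);db=np.linalg.svd(b-mb,full_matrices=False)[2][0]
    print(c,"face mean",m,"n",n,"yaw",np.degrees(np.arctan2(-n[1],-n[0])),"tilt",np.arcsin(n[2]),"bar",mb,b.min(0),b.max(0),"baryaw",np.degrees(np.arctan(-db[0]/db[1])))
plan((.54,-.048,.25),20)
E
```

```text
top face mean [ 6.83324396e-01 -2.15698354e-04  1.84199177e-01] n [-0.97861874 -0.14408018  0.14678646] yaw 8.375379533432225 tilt 0.14731875364403427 bar [0.70327378 0.00386402 0.30763636] [ 0.69078129 -0.0455335   0.29769062] [0.71691164 0.05373795 0.31364405] baryaw 8.586463000757341
side face mean [ 0.68311223 -0.00751705  0.18419157] n [-0.97857079 -0.14475609  0.14644074] yaw 8.41451567898442 tilt 0.1469692595724335 bar [ 0.70175107 -0.00238626  0.30750941] [ 0.68915851 -0.047653    0.29609981] [0.71416912 0.05072639 0.31243942] baryaw 8.928850550258524
slide [ 1.954 -1.66  -0.066] ang [-0.     0.    -2.979] t 1.4 pos [ 0.2289 -0.6084  0.2336]
```

```bash
python3 -m inch '[{"slide":[0.16,-0.14,0],"angular":[0,0,-0.25],"claw":0.15},{"slide":[0.33,-0.28,-0.03],"angular":[0,0,-0.5],"claw":0.15},{"slide":[0.49,-0.42,-0.05],"angular":[0,0,-0.75],"claw":0.15},{"slide":[0.65,-0.55,-0.07],"angular":[0,0,-0.99],"claw":0.15},{"slide":[0.65,-0.55,-0.07],"angular":[0,0,-0.99],"claw":0.15}]' 30
python3 -c "
from h import *
plan((.54,-.048,.25),20)"
```

```text
time: 1.9
position: [0.3369, -0.4171, 0.2523]
tool_rot: [2.836, 1.35, 0.004]
ft_force: [0.4, -0.2, 0.4]
grip_width: 0.636
grip_force: 0.0
slide [ 1.658 -0.3    0.012] ang [ 0.005 -0.002 -1.969] t 1.9 pos [ 0.3369 -0.4171  0.2523]
```

```bash
python3 -m inch '[{"slide":[0.2,-0.04,0],"angular":[0,0,-0.25],"claw":0.15},{"slide":[0.4,-0.08,0],"angular":[0,0,-0.5],"claw":0.15},{"slide":[0.6,-0.12,0],"angular":[0,0,-0.75],"claw":0.15},{"slide":[0.8,-0.15,0],"angular":[0,0,-0.99],"claw":0.15},{"slide":[0.8,-0.15,0],"angular":[0,0,-0.99],"claw":0.15}]'
python3 -c "
from h import *
plan((.54,-.048,.25),20)"
```

```text
time: 2.4
position: [0.4351, -0.2378, 0.2518]
tool_rot: [2.393, 2.034, 0.004]
ft_force: [0.1, -0.1, -0.3]
grip_width: 0.573
grip_force: 0.0
slide [0.817 0.292 0.009] ang [ 0.005 -0.002 -0.976] t 2.4 pos [ 0.4351 -0.2378  0.2518]
```

```bash
python3 -m inch '[{"slide":[0.2,0.07,0],"angular":[0,0,-0.25],"claw":0.15},{"slide":[0.4,0.14,0],"angular":[0,0,-0.5],"claw":0.15},{"slide":[0.6,0.21,0],"angular":[0,0,-0.75],"claw":0.15},{"slide":[0.82,0.29,0],"angular":[0,0,-0.98],"claw":0.15},{"slide":[0.82,0.29,0],"angular":[0,0,-0.98],"claw":0.15},{"slide":[0.82,0.29,0],"angular":[0,0,-0.98],"claw":0.15}]'
python3 -c "
from h import *
plan((.54,-.048,.095),20)"
```

```text
time: 3.0
position: [0.5394, -0.0521, 0.2511]
tool_rot: [-1.809, -2.568, -0.003]
ft_force: [-0.1, -1.0, 0.9]
grip_width: 0.575
grip_force: 0.0
slide [0.014 0.007 0.624] ang [ 0.002 -0.002 -0.011] t 3.0 pos [ 0.5394 -0.0521  0.2511]
```

```bash
python3 -m inch '[{"slide":[0.01,0.01,0.15],"angular":[0,0,-0.01],"claw":0.15},{"slide":[0.01,0.01,0.3],"angular":[0,0,-0.01],"claw":0.15},{"slide":[0.01,0.01,0.45],"angular":[0,0,-0.01],"claw":0.15},{"slide":[0.01,0.01,0.55],"angular":[0,0,-0.01],"claw":0.15},{"slide":[0.01,0.01,0.6],"angular":[0,0,-0.01],"claw":0.15},{"slide":[0.01,0.01,0.624],"angular":[0,0,-0.01],"claw":0.15},{"slide":[0.01,0.01,0.624],"angular":[0,0,-0.01],"claw":0.15}]'
python3 -m inch '[{"slide":[0,0,0],"angular":[0,0,0],"claw":-1},{"slide":[0,0,0],"angular":[0,0,0],"claw":-1},{"slide":[0,0,0],"angular":[0,0,0],"claw":-1},{"slide":[0,0,0],"angular":[0,0,0],"claw":-1},{"slide":[0,0,0],"angular":[0,0,0],"claw":-1}]' 30
```

```text
time: 3.7
position: [0.5399, -0.0532, 0.0952]
tool_rot: [1.81, 2.567, -0.001]
ft_force: [0.3, -0.6, 0.5]
grip_width: 0.572
grip_force: 0.0
time: 4.2
position: [0.5401, -0.0521, 0.0955]
tool_rot: [1.807, 2.569, -0.0]
ft_force: [0.3, -0.3, 1.0]
grip_width: 0.25
grip_force: 30.0
```

```bash
python3 -m inch '[{"slide":[0,0,-0.05],"angular":[0,0,0],"claw":-1},{"slide":[0,0,-0.14],"angular":[0,0,0],"claw":-1},{"slide":[0,0,-0.26],"angular":[0,0,0],"claw":-1},{"slide":[0,0,-0.38],"angular":[0,0,0],"claw":-1},{"slide":[0,0,-0.5],"angular":[0,0,0],"claw":-1},{"slide":[0,0,-0.6],"angular":[0,0,0],"claw":-1},{"slide":[0,0,-0.68],"angular":[0,0,0],"claw":-1},{"slide":[0,0,-0.68],"angular":[0,0,0],"claw":-1},{"slide":[0,0,-0.68],"angular":[0,0,0],"claw":-1}]'
python3 -c "
from h import *
plan((.50,.38,.265),90.2)
im=ctrl.get_image('side');cv2.imwrite('pics/s1.png',im['color'][60:330,120:400,::-1])"
```

```text
time: 5.1
position: [0.5397, -0.052, 0.265]
tool_rot: [1.808, 2.569, -0.0]
ft_force: [0.2, 0.8, -1.4]
grip_width: 0.251
grip_force: 30.0
slide [ 1.68e+00  4.34e-01 -1.00e-03] ang [-0.000e+00  1.000e-03 -2.349e+00] t 5.1 pos [ 0.5397 -0.052   0.265 ]
```

View pics/s1.png

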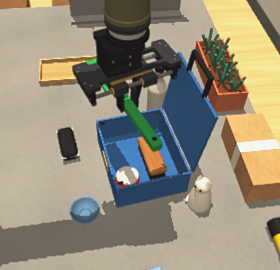

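The shoehorn is held level in the gripper, from about crop (95,90) to (155,140), well above the chest. I'll carry it to the tray.

```bash
python3 -m inch '[{"slide":[0.08,0.02,0],"angular":[0,0,-0.1],"claw":-1},{"slide":[0.22,0.06,0],"angular":[0,0,-0.3],"claw":-1},{"slide":[0.36,0.1,0],"angular":[0,0,-0.5],"claw":-1},{"slide":[0.5,0.14,0],"angular":[0,0,-0.7],"claw":-1},{"slide":[0.64,0.18,0],"angular":[0,0,-0.85],"claw":-1},{"slide":[0.78,0.21,0],"angular":[0,0,-0.95],"claw":-1},{"slide":[0.84,0.22,0],"angular":[0,0,-1],"claw":-1},{"slide":[0.84,0.22,0],"angular":[0,0,-1],"claw":-1}]'
python3 -c "
from h import *
plan((.50,.38,.265),90.2)"
```

```text
time: 5.95
position: [0.519, 0.1675, 0.2643]
tool_rot: [-1.071, -2.951, -0.0]
ft_force: [0.6, -0.5, -0.7]
grip_width: 0.249
grip_force: 30.0
slide [ 0.604  0.603 -0.002] ang [ 0.    -0.004 -1.337] t 5.95 pos [0.519  0.1675 0.2643]
```

```bash
python3 -m inch '[{"slide":[0.06,0.06,0],"angular":[0,0,-0.15],"claw":-1},{"slide":[0.16,0.16,0],"angular":[0,0,-0.35],"claw":-1},{"slide":[0.26,0.26,0],"angular":[0,0,-0.55],"claw":-1},{"slide":[0.38,0.38,0],"angular":[0,0,-0.75],"claw":-1},{"slide":[0.48,0.48,0],"angular":[0,0,-0.9],"claw":-1},{"slide":[0.56,0.56,0],"angular":[0,0,-1],"claw":-1},{"slide":[0.6,0.6,0],"angular":[0,0,-1],"claw":-1},{"slide":[0.6,0.6,0],"angular":[0,0,-1],"claw":-1}]'
python3 -c "
from h import *
plan((.50,.38,.05),90.2)"
```

```text
time: 6.75
position: [0.5026, 0.3773, 0.2642]
tool_rot: [-0.275, -3.128, -0.001]
ft_force: [0.2, 0.1, -0.3]
grip_width: 0.247
grip_force: 30.0
slide [0.01  0.008 0.857] ang [ 0.001 -0.004 -0.342] t 6.75 pos [0.5026 0.3773 0.2642]
```

Turn the rest and descend, then look before the final few centimetres.

```bash
python3 -m inch '[{"slide":[0.01,0.01,0.04],"angular":[0,0,-0.17],"claw":-1},{"slide":[0.01,0.01,0.14],"angular":[0,0,-0.34],"claw":-1},{"slide":[0.01,0.01,0.28],"angular":[0,0,-0.34],"claw":-1},{"slide":[0.01,0.01,0.42],"angular":[0,0,-0.34],"claw":-1},{"slide":[0.01,0.01,0.56],"angular":[0,0,-0.34],"claw":-1},{"slide":[0.01,0.01,0.7],"angular":[0,0,-0.34],"claw":-1},{"slide":[0.01,0.01,0.8],"angular":[0,0,-0.34],"claw":-1},{"slide":[0.01,0.01,0.85],"angular":[0,0,-0.34],"claw":-1},{"slide":[0.01,0.01,0.85],"angular":[0,0,-0.34],"claw":-1}]'
python3 - <<'E'
from h import *
plan((.50,.38,.0215),90.2)
im=ctrl.get_image('side');P=cloud(im);cv2.imwrite('pics/s2.png',cv2.resize(im['color'][80:230,130:330,::-1],None,fx=2.5,fy=2.5))
r=ctrl.outline_of("shoehorn","side")
if r:
    p=P[r[0]["mask"]&(im["depth"]>0)];p=p[(p[:,2]>.02)&(p[:,2]<.09)];print(r[0]["confidence"],np.percentile(p,[1,50,99],axis=0))
    for a in np.arange(.3,.66,.04):
        b=p[(p[:,0]>=a)&(p[:,0]<a+.04)]
        if len(b):print(round(a,2),len(b),np.median(b,0))
E
```

```text
time: 7.65
position: [0.5014, 0.376, 0.0506]
tool_rot: [-0.005, -3.139, 0.004]
ft_force: [-0.2, -0.5, 0.0]
grip_width: 0.252
grip_force: 30.0
slide [0.005 0.016 0.116] ang [-0.005 -0.005 -0.012] t 7.65 pos [0.5014 0.376  0.0506]
0.76 [[0.32979068 0.35245324 0.03715104]
 [0.42668406 0.36960707 0.04430294]
 [0.62155078 0.39696427 0.05866555]]
0.3 38 [0.33501453 0.37613598 0.04229318]
0.34 136 [0.36051075 0.37711427 0.04247275]
0.38 130 [0.40069308 0.37567961 0.04234243]
0.42 112 [0.43636024 0.37160654 0.04344527]
0.46 21 [0.46815362 0.3650302  0.04849621]
0.5 12 [0.52939828 0.36635383 0.04624889]
0.54 93 [0.56334709 0.36761265 0.05301013]
0.58 101 [0.59859629 0.36815364 0.05368377]
0.62 14 [0.62159247 0.36550062 0.05319184]
```

View pics/s2.png

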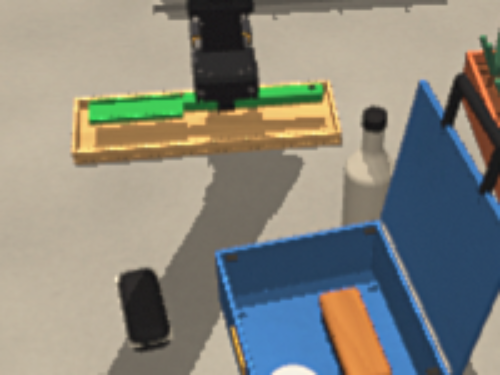

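The shoehorn hovers level over the tray, between crop columns 88 and 322, with its middle at x ≈ 0.476. I'll lower it and let go.

```bash
python3 -m inch '[{"slide":[0,0.01,0.03],"angular":[0,0,0],"claw":-1},{"slide":[0,0.01,0.06],"angular":[0,0,0],"claw":-1},{"slide":[0,0.01,0.09],"angular":[0,0,0],"claw":-1},{"slide":[0,0.01,0.105],"angular":[0,0,0],"claw":-1},{"slide":[0,0.01,0.115],"angular":[0,0,0],"claw":-1},{"slide":[0,0.01,0.118],"angular":[0,0,0],"claw":-1},{"slide":[0,0.01,0.118],"angular":[0,0,0],"claw":-1}]'
python3 -m inch '[{"slide":[0,0,0],"angular":[0,0,0],"claw":0},{"slide":[0,0,0],"angular":[0,0,0],"claw":0},{"slide":[0,0,0],"angular":[0,0,0],"claw":0},{"slide":[0,0,0],"angular":[0,0,0],"claw":0},{"slide":[0,0,-0.06],"angular":[0,0,0],"claw":0},{"slide":[0,0,-0.2],"angular":[0,0,0],"claw":0},{"slide":[0,0,-0.4],"angular":[0,0,0],"claw":0},{"slide":[0,0,-0.6],"angular":[0,0,0],"claw":0},{"slide":[0,0,-0.8],"angular":[0,0,0],"claw":0},{"slide":[0,0,-1],"angular":[0,0,0],"claw":0}]'
```

```text
time: 8.45
position: [0.5013, 0.381, 0.023]
tool_rot: [-0.002, -3.142, 0.0]
ft_force: [0.1, 0.5, -0.2]
grip_width: 0.249
grip_force: 30.0
time: 9.45
position: [0.5008, 0.3811, 0.2765]
tool_rot: [0.001, 3.14, 0.001]
ft_force: [1.1, 0.2, -0.0]
grip_width: 0.501
grip_force: 0.0
```

Run:
```python
from h import *
plan((.7045,.003,.37),8.5)
im=ctrl.get_image('side');P=cloud(im);cv2.imwrite('pics/s3.png',cv2.resize(im['color'][80:230,130:330,::-1],None,fx=2.5,fy=2.5))
for c in ["side","top"]:
    im=ctrl.get_image(c);P=cloud(im)
    r=ctrl.outline_of("shoehorn",c)
    if r:
        p=P[r[0]["mask"]&(im["depth"]>0)];p=p[p[:,2]<.04];print(c,r[0]["confidence"],np.percentile(p,[1,50,99],axis=0).round(3).tolist())
```

```text
slide [-0.817 -1.511 -0.374] ang [3.000e-03 1.000e-03 2.715e+00] t 9.45 pos [0.5008 0.3811 0.2765]Traceback (most recent call last):
  File "<stdin>", line 8, in <module>
    return _quantile_unchecked(
        a, q, axis, out, overwrite_input, method, keepdims, weights)
    return _ureduce(a,
                    func=_quantile_ureduce_func,
    ...<5 lines>...
                    overwrite_input=overwrite_input,
                    method=method)
    r = func(a, **kwargs)
    result = _quantile(arr,
                       quantiles=q,
    ...<2 lines>...
                       out=out,
                       weights=wgt)
    slices_having_nans = np.isnan(arr[-1, ...])
                                  ~~~^^^^^^^^^
IndexError: index -1 is out of bounds for axis 0 with size 0
```

View pics/s3.png

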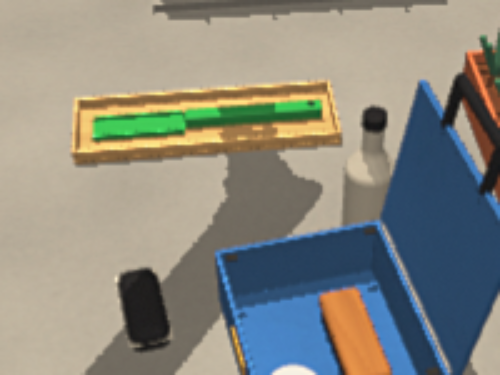

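The shoehorn lies flat in the middle of the tray (crop columns 93–322 inside 75–340). Next is the lid handle.

```bash
python3 -m inch '[{"slide":[-0.05,-0.08,-0.1],"angular":[0,0,0.2],"claw":-0.2},{"slide":[-0.12,-0.2,-0.25],"angular":[0,0,0.45],"claw":-0.2},{"slide":[-0.2,-0.35,-0.37],"angular":[0,0,0.7],"claw":-0.2},{"slide":[-0.27,-0.5,-0.37],"angular":[0,0,0.95],"claw":-0.2},{"slide":[-0.27,-0.5,-0.37],"angular":[0,0,0.95],"claw":-0.2}]'
python3 -c "
from h import *
plan((.7045,.003,.37),8.5)"
```

```text
time: 10.1
position: [0.5731, 0.2479, 0.3653]
tool_rot: [0.797, 3.036, -0.006]
ft_force: [0.1, -0.2, -0.5]
grip_width: 0.395
grip_force: 0.0
slide [-0.939 -0.595 -0.013] ang [-0.002  0.009  1.736] t 10.1 pos [0.5731 0.2479 0.3653]
```

```bash
python3 -m inch '[{"slide":[-0.12,-0.07,-0.02],"angular":[0,0,0.25],"claw":-0.2},{"slide":[-0.28,-0.16,-0.02],"angular":[0,0,0.5],"claw":-0.2},{"slide":[-0.44,-0.26,-0.02],"angular":[0,0,0.75],"claw":-0.2},{"slide":[-0.6,-0.37,-0.02],"angular":[0,0,0.98],"claw":-0.2},{"slide":[-0.72,-0.45,-0.02],"angular":[0,0,0.98],"claw":-0.2},{"slide":[-0.72,-0.45,-0.02],"angular":[0,0,0.98],"claw":-0.2}]'
python3 -c "
from h import *
plan((.7045,.003,.37),8.5)"
```

```text
time: 10.7
position: [0.6749, 0.063, 0.3677]
tool_rot: [-1.536, -2.74, 0.007]
ft_force: [0.2, -0.7, -1.1]
grip_width: 0.397
grip_force: 0.0
slide [-0.266 -0.024 -0.009] ang [-0.008  0.005  0.765] t 10.7 pos [0.6749 0.063  0.3677]
```

```bash
python3 -m inch '[{"slide":[-0.1,-0.01,0],"angular":[0,0,0.28],"claw":-0.2},{"slide":[-0.2,-0.02,0],"angular":[0,0,0.55],"claw":-0.2},{"slide":[-0.266,-0.024,0],"angular":[0,0,0.765],"claw":-0.2},{"slide":[-0.266,-0.024,0],"angular":[0,0,0.765],"claw":-0.2},{"slide":[-0.266,-0.024,0],"angular":[0,0,0.765],"claw":-0.2}]'
python3 - <<'E'
from h import *
plan((.7045,.003,.3),8.5)
im=ctrl.get_image('side');P=cloud(im);cv2.imwrite('pics/s4.png',cv2.resize(im['color'][40:240,240:400,::-1],None,fx=2.5,fy=2.5))
m=(im['depth']>0)&(P[...,2]>.298)&(P[...,2]<.32)&(P[...,0]>.67)&(P[...,0]<.74)&(abs(P[...,1])<.07)
print(P[m].mean(0),P[m].min(0),P[m].max(0))
E
```

```text
time: 11.2
position: [0.7024, 0.013, 0.3697]
tool_rot: [-2.032, -2.393, 0.001]
ft_force: [-0.2, 1.2, 1.2]
grip_width: 0.398
grip_force: 0.0
slide [-0.041  0.002  0.279] ang [-0.003 -0.003  0.027] t 11.2 pos [0.7024 0.013  0.3697]
[ 0.70194286 -0.00258814  0.30769657] [ 0.69002869 -0.04840662  0.29814044] [0.71346405 0.05229199 0.31176521]
```

View pics/s4.png

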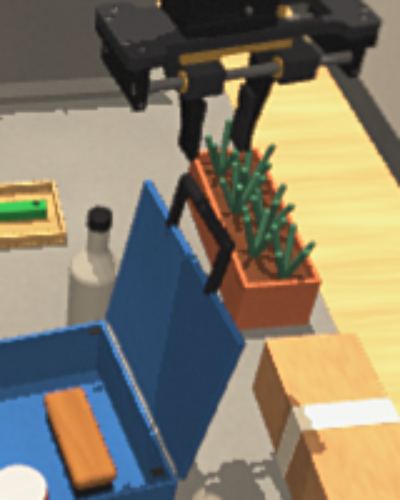

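The open fingers hang above the handle, whose bar runs from about crop (185,180) to (232,245). Before descending I'll check where the plants behind the lid stand.

Run:
```python
from h import *
im=ctrl.get_image('side');P=cloud(im);C=im['color'].astype(int)
m=(im['depth']>0)&(P[...,0]>.73)&(P[...,0]<1)&(abs(P[...,1])<.25)&(P[...,2]>.02)&(P[...,2]<.35)
q=P[m]
for z in np.arange(.02,.35,.04):
    b=q[(q[:,2]>=z)&(q[:,2]<z+.04)]
    if len(b):print(round(z,2),len(b),b.min(0).round(3),b.max(0).round(3))
plan((.7045,.003,.3),8.5)
```

```text
0.02 1657 [ 0.813 -0.25   0.02 ] [0.916 0.249 0.06 ]
0.06 3722 [ 0.813 -0.162  0.06 ] [0.917 0.25  0.1  ]
0.1 164 [0.827 0.153 0.1  ] [0.907 0.25  0.124]
slide [-0.044  0.002  0.282] ang [-0.001 -0.002  0.029] t 11.3 pos [0.7023 0.0138 0.3704]
```

```bash
python3 -m inch '[{"slide":[-0.04,0,0.05],"angular":[0,0,0.03],"claw":-0.2},{"slide":[-0.04,0,0.1],"angular":[0,0,0.03],"claw":-0.2},{"slide":[-0.04,0,0.16],"angular":[0,0,0.03],"claw":-0.2},{"slide":[-0.04,0,0.22],"angular":[0,0,0.03],"claw":-0.2},{"slide":[-0.04,0,0.265],"angular":[0,0,0.03],"claw":-0.2},{"slide":[-0.04,0,0.28],"angular":[0,0,0.03],"claw":-0.2},{"slide":[-0.04,0,0.28],"angular":[0,0,0.03],"claw":-0.2}]'
python3 -m inch '[{"slide":[0,0,0],"angular":[0,0,0],"claw":-1},{"slide":[0,0,0],"angular":[0,0,0],"claw":-1},{"slide":[0,0,0],"angular":[0,0,0],"claw":-1},{"slide":[0,0,0],"angular":[0,0,0],"claw":-1},{"slide":[0,0,0],"angular":[0,0,0],"claw":-1}]' 15
python3 - <<'E'
from h import *
s=ctrl.get_state();R=Ro.from_rotvec(s["tool_rot"]);print(R.as_matrix().round(3))
# arc in the (chest x, z) plane, units of 0.25 m, from angle 1.718; y_tool ~ chest x, z_tool down
a0=1.718
for a in np.arange(a0,-.01,-.0573*0+-.0614):
    print(round(a,3),np.round([.225*(-np.cos(a)+np.cos(a0))/.25,-.225*(np.sin(a)-np.sin(a0))/.25],3))
E
```

```text
time: 12.0
position: [0.7043, 0.0014, 0.2997]
tool_rot: [-2.057, -2.373, 0.001]
ft_force: [-0.0, -0.3, -0.8]
grip_width: 0.397
grip_force: 0.0
time: 12.5
position: [0.7048, 0.0016, 0.301]
tool_rot: [2.057, 2.374, 0.001]
ft_force: [-0.1, 0.3, 1.6]
grip_width: 0.13
grip_force: 15.0
[[-0.142  0.99   0.001]
 [ 0.99   0.142 -0.   ]
 [-0.     0.001 -1.   ]]
1.718 [ 0. -0.]
1.657 [-0.055 -0.006]
1.595 [-0.11  -0.009]
1.534 [-0.165 -0.009]
1.472 [-0.22  -0.005]
1.411 [-0.275  0.002]
1.35 [-0.329  0.012]
1.288 [-0.383  0.026]
1.227 [-0.436  0.043]
1.165 [-0.487  0.063]
1.104 [-0.537  0.087]
1.043 [-0.586  0.113]
0.981 [-0.632  0.142]
0.92 [-0.677  0.174]
0.858 [-0.72   0.209]
0.797 [-0.761  0.247]
0.736 [-0.799  0.286]
0.674 [-0.835  0.328]
0.613 [-0.868  0.373]
0.551 [-0.899  0.419]
0.49 [-0.926  0.467]
0.429 [-0.951  0.516]
0.367 [-0.972  0.567]
0.306 [-0.99   0.619]
0.244 [-1.005  0.672]
0.183 [-1.017  0.726]
0.122 [-1.025  0.781]
0.06 [-1.03   0.836]
-0.001 [-1.032  0.891]
```

The bar is gripped (11.3 mm). Now I'll follow the lid arc.

```bash
python3 -m inch '[{"slide":[0,-0.03,-0.003],"angular":[0,0,0],"claw":-1},{"slide":[0,-0.07,-0.007],"angular":[0,0,0],"claw":-1},{"slide":[0,-0.11,-0.009],"angular":[0,0,0],"claw":-1},{"slide":[0,-0.165,-0.009],"angular":[0,0,0],"claw":-1},{"slide":[0,-0.22,-0.005],"angular":[0,0,0],"claw":-1},{"slide":[0,-0.275,0.002],"angular":[0,0,0],"claw":-1},{"slide":[0,-0.329,0.012],"angular":[0,0,0],"claw":-1},{"slide":[0,-0.383,0.026],"angular":[0,0,0],"claw":-1},{"slide":[0,-0.436,0.043],"angular":[0,0,0],"claw":-1},{"slide":[0,-0.436,0.043],"angular":[0,0,0],"claw":-1}]'
python3 - <<'E'
from h import *
s=ctrl.get_state();print(s["torque"],np.round(s["joint_positions"],2))
p=s["position"]+[0,0,.008]; v=p-[.672,-.002,.085]; h=v[:2]@[.989,.146]; print("r",np.hypot(h,v[2]),"ang",np.arctan2(v[2],-h))
E
```

```text
time: 13.5
position: [0.594, -0.0147, 0.2892]
tool_rot: [-2.058, -2.372, 0.005]
ft_force: [-1.5, -0.7, 2.0]
grip_width: 0.13
grip_force: 15.0
[-0.04108893  0.13418852  0.05178618] [ 0.54  0.24 -0.67  1.49  0.15  1.47  0.01]
r 0.2264658490355336 ang 1.2145615877353062
```

```bash
python3 -m inch '[{"slide":[0,-0.051,0.02],"angular":[0,0,0],"claw":-1},{"slide":[0,-0.101,0.044],"angular":[0,0,0],"claw":-1},{"slide":[0,-0.15,0.07],"angular":[0,0,0],"claw":-1},{"slide":[0,-0.196,0.099],"angular":[0,0,0],"claw":-1},{"slide":[0,-0.241,0.131],"angular":[0,0,0],"claw":-1},{"slide":[0,-0.284,0.166],"angular":[0,0,0],"claw":-1},{"slide":[0,-0.325,0.204],"angular":[0,0,0],"claw":-1},{"slide":[0,-0.363,0.243],"angular":[0,0,0],"claw":-1},{"slide":[0,-0.399,0.285],"angular":[0,0,0],"claw":-1},{"slide":[0,-0.432,0.33],"angular":[0,0,0],"claw":-1}]'
python3 - <<'E'
from h import *
s=ctrl.get_state()
p=s["position"]+[0,0,.008]; v=p-[.672,-.002,.085]; h=v[:2]@[.989,.146]; print("r",np.hypot(h,v[2]),"ang",np.arctan2(v[2],-h))
E
```

```text
time: 14.5
position: [0.4878, -0.0303, 0.2068]
tool_rot: [-2.058, -2.372, 0.006]
ft_force: [-4.2, -1.9, 2.2]
grip_width: 0.132
grip_force: 15.0
r 0.22709881634839202 ang 0.6084678812100582
```

```bash
python3 -m inch '[{"slide":[0,-0.029,0.046],"angular":[0,0,0],"claw":-1},{"slide":[0,-0.054,0.094],"angular":[0,0,0],"claw":-1},{"slide":[0,-0.078,0.143],"angular":[0,0,0],"claw":-1},{"slide":[0,-0.098,0.194],"angular":[0,0,0],"claw":-1},{"slide":[0,-0.116,0.246],"angular":[0,0,0],"claw":-1},{"slide":[0,-0.13,0.299],"angular":[0,0,0],"claw":-1},{"slide":[0,-0.142,0.353],"angular":[0,0,0],"claw":-1},{"slide":[0,-0.145,0.38],"angular":[0,0,0],"claw":-1},{"slide":[0,-0.147,0.4],"angular":[0,0,0],"claw":-1},{"slide":[0,-0.147,0.4],"angular":[0,0,0],"claw":-1}]'
python3 - <<'E'
from h import *
s=ctrl.get_state()
p=s["position"]+[0,0,.008]; v=p-[.672,-.002,.085]; h=v[:2]@[.989,.146]; print("r",np.hypot(h,v[2]),"ang",np.arctan2(v[2],-h))
E
```

```text
time: 15.5
position: [0.4468, -0.0363, 0.1041]
tool_rot: [-2.052, -2.365, 0.017]
ft_force: [-10.6, -3.7, 1.6]
grip_width: 0.127
grip_force: 15.0
r 0.2293738664660059 ang 0.11847820961095047
```

```bash
python3 -m inch '[{"slide":[0,-0.005,0.015],"angular":[0,0,0],"claw":-1},{"slide":[0,-0.01,0.03],"angular":[0,0,0],"claw":-1},{"slide":[0,-0.013,0.045],"angular":[0,0,0],"claw":-1},{"slide":[0,-0.016,0.06],"angular":[0,0,0],"claw":-1},{"slide":[0,-0.018,0.075],"angular":[0,0,0],"claw":-1},{"slide":[0,-0.02,0.088],"angular":[0,0,0],"claw":-1},{"slide":[0,-0.02,0.1],"angular":[0,0,0],"claw":-1},{"slide":[0,-0.02,0.1],"angular":[0,0,0],"claw":-1}]'
python3 - <<'E'
from h import *
s=ctrl.get_state()
p=s["position"]+[0,0,.008]; v=p-[.672,-.002,.085]; h=v[:2]@[.989,.146]; print("r",np.hypot(h,v[2]),"ang",np.arctan2(v[2],-h))
im=ctrl.get_image('side');P=cloud(im)
def lidang():
    m=(im['depth']>0)&(P[...,2]>.075)&(P[...,2]<.14)
    d=(P[...,:2]-[.672,-.002]); u=d@[.989,.146]; w=d@[-.146,.989]
    m&=(u>-.175)&(u<-.01)&(abs(w)<.1)
    A=np.c_[u[m],np.ones(m.sum())]; return m.sum(),np.linalg.lstsq(A,P[m][:,2],rcond=None)[0]
print(lidang())
E
```

```text
time: 16.3
position: [0.4444, -0.0366, 0.0803]
tool_rot: [-2.055, -2.369, 0.011]
ft_force: [-6.0, -2.9, -0.3]
grip_width: 0.127
grip_force: 15.0
r 0.23017375086989905 ang 0.014386163642062133
(np.int64(3760), array([-0.02956004,  0.09078866]))
```

```bash
python3 -m inch '[{"slide":[0,0,0.008],"angular":[0,0,0],"claw":-1},{"slide":[0,0,0.016],"angular":[0,0,0],"claw":-1},{"slide":[0,0,0.024],"angular":[0,0,0],"claw":-1},{"slide":[0,0,0.032],"angular":[0,0,0],"claw":-1},{"slide":[0,0,0.032],"angular":[0,0,0],"claw":-1}]'
python3 - <<'E'
from h import *
im=ctrl.get_image('side');P=cloud(im)
m=(im['depth']>0)&(P[...,2]>.075)&(P[...,2]<.12)
d=(P[...,:2]-[.672,-.002]); u=d@[.989,.146]; w=d@[-.146,.989]
m&=(u>-.175)&(u<-.01)&(abs(w)<.1)
for i in range(2):
    A=np.c_[u[m],np.ones(m.sum())]; c=np.linalg.lstsq(A,P[m][:,2],rcond=None)[0]; e=abs(P[...,2]-u*c[0]-c[1]); m&=e<.004
print(m.sum(),c)
cv2.imwrite('pics/s5.png',cv2.resize(im['color'][90:290,130:370,::-1],None,fx=2.5,fy=2.5))
E
```

```text
time: 16.85
position: [0.4442, -0.0366, 0.0732]
tool_rot: [-2.055, -2.369, 0.012]
ft_force: [-9.4, -2.2, 6.4]
grip_width: 0.129
grip_force: 14.5
3753 [0.00042395 0.09096483]
```

View pics/s5.png

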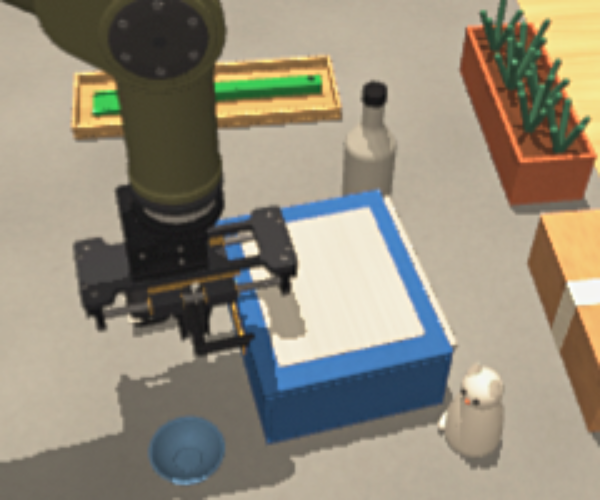

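The lid lies flat on the rim (slope ≈ 0), and the bar is in the gripper at about crop (215,345). The contact force has risen to 6 N. I'll open the gripper a little and go straight up.

```bash
python3 -m inch '[{"slide":[0,0,0],"angular":[0,0,0],"claw":-0.3},{"slide":[0,0,0],"angular":[0,0,0],"claw":-0.3},{"slide":[0,0,0],"angular":[0,0,0],"claw":-0.3},{"slide":[0,0,0],"angular":[0,0,0],"claw":-0.3},{"slide":[0,0,-0.06],"angular":[0,0,0],"claw":-0.3},{"slide":[0,0,-0.15],"angular":[0,0,0],"claw":-0.3},{"slide":[0,0,-0.3],"angular":[0,0,0],"claw":-0.3},{"slide":[0,0,-0.45],"angular":[0,0,0],"claw":-0.3},{"slide":[0,0,-0.6],"angular":[0,0,0],"claw":-0.3},{"slide":[0,0,-0.6],"angular":[0,0,0],"claw":-0.3}]'
python3 - <<'E'
from h import *
im=ctrl.get_image('side');P=cloud(im)
m=(im['depth']>0)&(P[...,2]>.075)&(P[...,2]<.12)
d=(P[...,:2]-[.672,-.002]); u=d@[.989,.146]; w=d@[-.146,.989]
m&=(u>-.175)&(u<-.01)&(abs(w)<.1)
for i in range(2):
    A=np.c_[u[m],np.ones(m.sum())]; c=np.linalg.lstsq(A,P[m][:,2],rcond=None)[0]; e=abs(P[...,2]-u*c[0]-c[1]); m&=e<.004
print(m.sum(),c)
cv2.imwrite('pics/s6.png',cv2.resize(im['color'][90:290,130:370,::-1],None,fx=2.5,fy=2.5))
E
```

```text
time: 17.9
position: [0.4519, -0.0352, 0.2296]
tool_rot: [2.051, 2.368, 0.007]
ft_force: [0.7, 0.7, 1.7]
grip_width: 0.35
grip_force: 0.0
4295 [4.01026075e-05 9.09691291e-02]
```

View pics/s6.png

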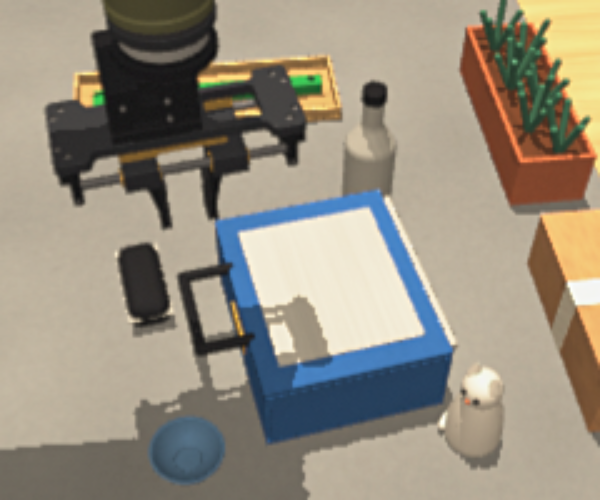

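The lid is shut with its handle free at crop (190,310), the gripper is clear above it, and the shoehorn is still in the tray. Handing in.

```bash
python3 -c "
from bench import ctrl
print(ctrl.close_job())"
```

```text
the job is handed in; nothing more can be done
None
```

The shoehorn lies flat in the middle of the tray, the lid was lowered in the gripper until fully shut, nothing else looked moved in the last picture, and the job is handed in; no verdict came back.

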